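# Raise the sash of a jeweller's bench fume box to its working height

### The job

Push the sloping front window of the bench fume box up with the fingertips beneath its lip, smoothly and without gripping the lip or pressing on the clear pane, until the underside of the lip is level with the tip of the pointer on the left side post. Do not run well past the pointer, and once the window is there take the hand away. Leave the pointer and the things standing in and around the box where they are.

Things in the scene. Friction and masses are not known exactly. Their poses are not given: they have to be found in the camera images.
- lip (a point): middle of the underside of the lip along the bottom edge of the sash (sliding front window); moves with the sash. The lip is 360 mm wide, 16 mm thick and juts 40 mm square out of the pane towards the robot; its nose is 24 mm further out than this point, the inner edge of the underside 23 mm further in. Axes: x square to the pane into the box (40 degrees below level), y left along the lip, z up the slope
- fumebox: grey tray 340 deep, 470 wide, 60 mm tall with a clear box on it, 405 mm tall in all. Its front faces the robot and leans back 40 degrees from the vertical, so the sash slides up and away from the robot between two aluminium side posts. Origin on the bench under the middle of the front edge; x to the rear, y left, z up. The tray's top is the sill; its upright front face stands below the pane
- sash (a joint): opening in m, up the slope from the sill to the underside of the lip: 0 closed, end stop 0.235, at the start 0.035 to 0.08. Counterweights at the box's sides balance the sash within about 1 N, and about 2.5 N of friction keeps it where it is left: 2 to 5 N moves it either way
- mark (a point): tip of the pointer: a dark steel clamp 36 mm wide, 20 mm tall, with a thumb screw and a small point towards the sash, fixed on the left (+y) side post, 4 mm beside the end of the lip. Same axes as the lip. The sash is at its marked height when the underside of the lip (lip) is level with this tip, measured along z, up the slope. It stands 40 to 175 mm above the lip's start
- lip_under: black rubber over the underside and rounded nose of the lip, where fingertips push; origin in the underside, 16 mm further in than lip; same axes
- lip_top: bare aluminium upper side of the lip and the rail above it; same origin and axes as lip_under
- pane: clear pane of the sash, 350 x 167 mm, 5 mm thick, from 38 mm up the slope from the underside of the lip; same origin and axes as lip_under
- flux_jar_mid (a point): middle of a small closed jar with a black cap, 52 mm across and 62 mm tall, loose on the bench in front of one end of the box; not to be moved
- quench_cup_mid (a point): middle of a white ceramic cup, 72 mm across and 60 mm tall, loose on the bench in front of the other end of the box; not to be moved
- pickle_pot: lidded white pot, 122 mm across and 119 mm tall, loose inside the box behind the sash; origin under its middle; not to be moved
- firebrick: pale soldering brick 100 x 120 x 30 mm, loose inside the box; origin under its middle; not to be moved

How it is judged:
By the outcome, as a careful person would: the job done as asked, in the order asked, and still so for the second after the job is handed in, with the robot touching nothing.
It also fails if it takes over 40 s, if anything falls off the work surface, if the arm or the gripper's body presses on something with over 40 N, if the wrist force passes 120 N, or if a joint passes its speed limit or range.

### The arm

A 6-joint arm with a two-finger parallel gripper is mounted at the origin on the work surface. World frame = base frame: x ahead of the robot, y to its left, z up, the work surface at z = 0. Lengths are in mm, angles in rad, forces in N, time in s.
With the tool pointing down it reaches from about 325 to 900 mm from the base axis. Payload 3.5 kg.
Tool frame: the origin (TCP) lies at the very end of the fingers, on their centre line; the grasp point (between the pads) lies 19 mm behind it (arm.grip_depth is the x of the grasp point in the tool frame, in mm); x points along the fingers, y is the direction in which the jaws open and shut, and the axes are right-handed (so a half turn about x gives the same grasp; the last joint's range is limited). The gripper opens to 85 mm and grips with 20 to 120 N. Pads are 22 mm wide; open, the fingers measure 114 mm over their backs; the gripper's body (76 mm by 85 mm) begins 54 mm behind the grasp point. The pads swing forward as they close: fully open they stand 13 mm farther back than shut.
Start: joints at [1.138, 0.276, -0.026, 1.268, 0, 1.467], TCP at [202.415, 591.312, 231.313] pointing down, gripper open.
Joint ranges: [-3.12, 3.12], [-0.85, 1.88], [-1.08, 1.24], [-1.95, 2.15], [-1.57, 1.53], [-3.14, 3.14]. Speed limits (rad/s): [2.57, 2.57, 3.14, 3.14, 3.14, 3.14].

### API

Orientations are given as [roll, pitch, yaw] about the fixed x, y, z axes, in that order (R = Rz(yaw) Ry(pitch) Rx(roll)).
In Python, from workcell import arm, imaging, workorder gives the robot as it stands.
- The arm moves only by the shell command python3 -m crank 'ROWS'. ROWS is JSON, a list that holds one entry, the list of rows, each a list of 7 numbers: the shift along the tool's x, y, z in mm, then the turn, a rotation vector about the tool's x, y, z in rad, then the finger opening in mm, from 0 to 85.4. A call has 1 to 20 rows; each row shifts and turns the commanded pose from where the row before left it, along the tool's axes as they then stand; what a row does not reach is not made up. A row lasts 1/12 s, in which the tool goes at most 41.7 mm and 7.16 degrees, less where a joint would pass 70% of its speed; a pose out of reach is approached as far as the arm can. A call with a gripper value outside its range is refused whole. The fingers move at their own pace and stop on an object; the grip force is fixed at half the most. Time passes only in rows, so rows that do not move let the fingers close. It gives the time, the measured TCP pose, the force and the opening at its end, in the units of the state.
- arm.get_obs(): the state, without advancing time (a new reading comes with each control period).
- imaging.grab_frame(name): name is "side" or "top"; returns the picture (384x512x3 uint8, red, green, blue); there is no depth.
- imaging.get_calibration(name): a dict with "fx", "fy", "cx", "cy" (pixels), "position" and "rotation" of the camera in the world. Camera axes: x right, y up, looking along -z (the intrinsics and any distortion apply to the point x, -y, -z); pixel columns grow to the right and rows downward; lengths in mm; the calibration is good to about 2 mm. A picture is of the moment at which its call begins. get_calibration takes no time and is no camera call.
- workorder.sign_off(): hands the job in, once; it reports no verdict.
The state is a dict: "t": time; "q": joint angles; "qd": joint speeds; "joint_efforts": joint torques, N m; "tool_pos": TCP position; "tool_rot": TCP orientation; "force": force on the tool from outside, world axes, zero at the start; "moment": the same for the moment, N m; "width": finger opening in mm.
Only numpy, scipy, OpenCV 4.12 (cv2) and the standard library are available. Lean on these libraries where they do the work, as an engineer would, in place of code of your own. Each camera call takes 0.05 s, during which the arm holds its last target.

## Working session

There is one attempt and no reset: what is moved stays moved. The work goes in short steps, Python scripts to look and compute and a shell command to move; the robot and the scene stay as the last step left them, time stands still between calls to the robot, and variables do not carry over. Pictures are saved under pics/ and viewed, and the job is handed in when it is done.

```bash
mkdir -p pics; ls; python3 - <<'E'
from workcell import arm, imaging
import cv2
print(arm.get_obs(), arm.grip_depth)
for n in("side","top"):
    im=imaging.grab_frame(n); cv2.imwrite(f"pics/{n}0.png",im[:,:,::-1]); print(n,imaging.get_calibration(n))
E
```

```text
pics
{'t': 0.0, 'q': array([ 1.13754915e+00,  2.77165399e-01, -2.79091140e-02,  1.26802062e+00,
        3.74047819e-06,  1.46742830e+00]), 'qd': array([-1.51084126e-03,  3.12328183e-03,  2.52294904e-04,  4.38221447e-05,
        1.53565929e-03,  1.27921554e-05]), 'joint_efforts': array([-1.47959920e-03, -4.45509338e+01,  2.95203280e+01,  1.66110008e-02,
       -1.63846344e-04, -5.59745231e-06]), 'tool_pos': array([202.10753627, 590.5751686 , 230.12630766]), 'tool_rot': array([-1.67579149,  1.56849752, -2.00567064]), 'force': array([-0.57789163,  0.51066222, -0.39216118]), 'moment': array([-0.04303621,  0.02658529, -0.02283217]), 'width': 85.71373363732347} -18.700000000000003
side {'fx': 369.22160565592986, 'fy': 369.22160565592986, 'cx': 255.4597250954398, 'cy': 194.67405223472113, 'position': array([489.64579582, 844.58185342, 636.34686335]), 'rotation': array([ 0.96803672,  0.02096562, -3.00690759])}
top {'fx': 438.4043980361451, 'fy': 438.4043980361451, 'cx': 257.96595700735884, 'cy': 188.61140379158462, 'position': array([ 515.31554329,   10.9237759 , 1097.03427546]), 'rotation': array([ 0.08470662,  0.02086814, -1.5963952 ])}
```

View pics/side0.png

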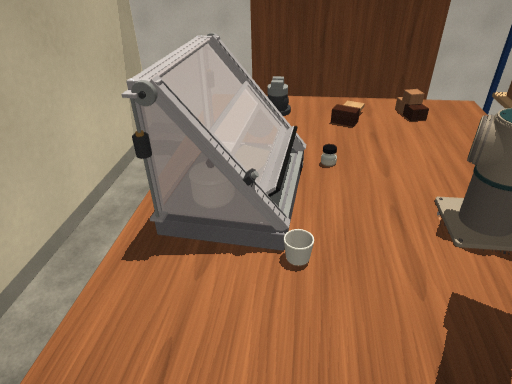

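View pics/top0.png

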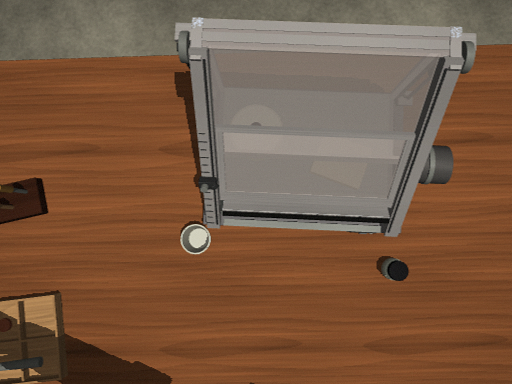

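```bash
cat > h.py <<'E'
import numpy as np, cv2
from scipy.spatial.transform import Rotation as R
from workcell import arm, imaging
C={n:imaging.get_calibration(n) for n in("side","top")}
def proj(n,P):
    c=C[n]; p=(np.atleast_2d(P)-c["position"])@R.from_euler('xyz',c["rotation"]).as_matrix()
    return np.c_[c["fx"]*p[:,0]/-p[:,2]+c["cx"], c["fy"]*-p[:,1]/-p[:,2]+c["cy"]]
def ray(n,u,v):
    c=C[n]; d=np.array([(u-c["cx"])/c["fx"],-(v-c["cy"])/c["fy"],-1])
    return c["position"],R.from_euler('xyz',c["rotation"]).as_matrix()@d
def atz(n,u,v,z):
    o,d=ray(n,u,v); return o+d*(z-o[2])/d[2]
def crop(src,out,x,y,w,h,s):
    im=cv2.imread(src)[y:y+h,x:x+w]; cv2.imwrite(out,cv2.resize(im,None,fx=s,fy=s,interpolation=cv2.INTER_CUBIC))
E
python3 - <<'E'
from h import *
print(C["side"].keys())
crop("pics/side0.png","pics/s0a.png",220,110,130,130,6 if 0 else 4.6)
crop("pics/top0.png","pics/t0a.png",170,110,250,140,3.2)
crop("pics/top0.png","pics/t0b.png",175,150,100,100,6)
E
```

```text
dict_keys(['fx', 'fy', 'cx', 'cy', 'position', 'rotation'])
```

View pics/s0a.png

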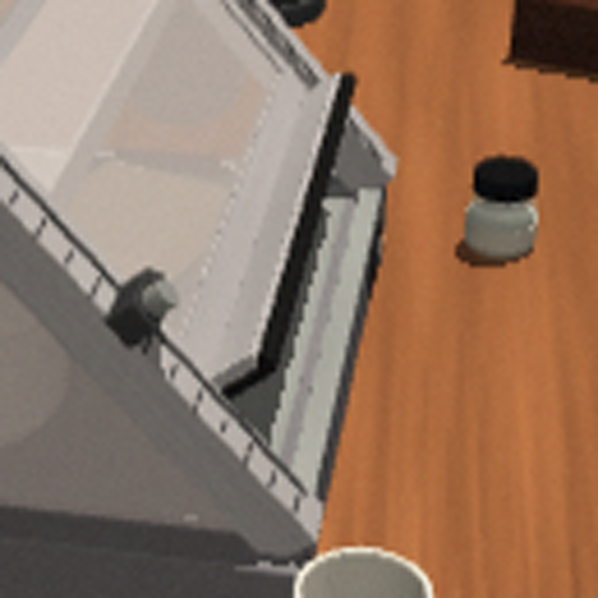

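View pics/t0a.png

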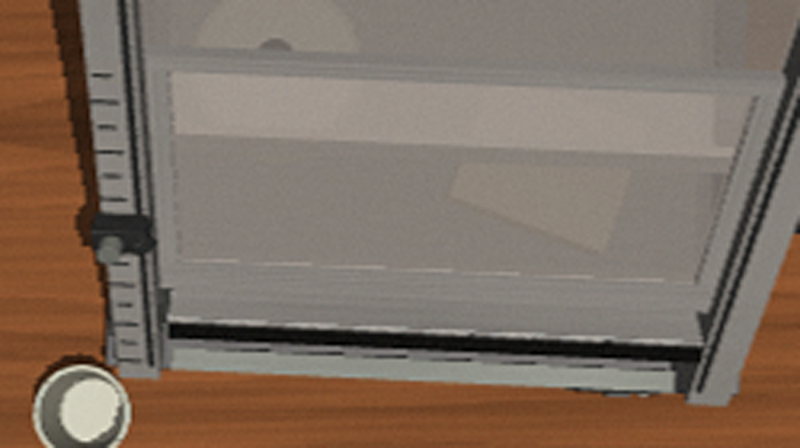

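View pics/t0b.png

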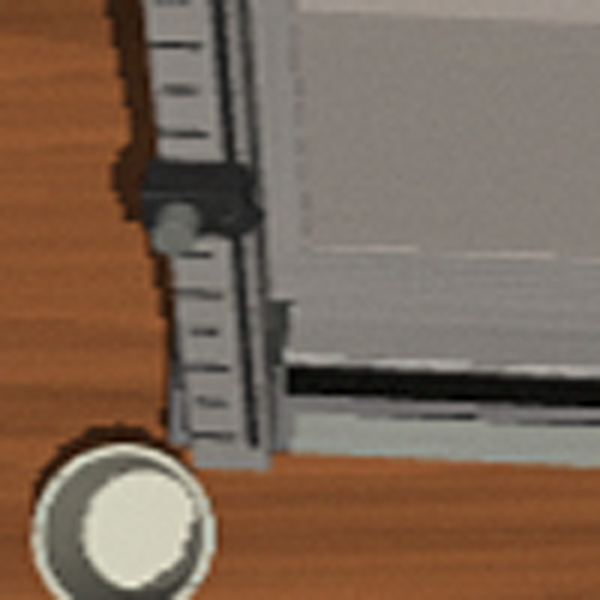

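```bash
python3 - <<'E'
from h import *
a=atz("top",207,227.3,60);b=atz("top",399.7,235,60);print(a,b,np.linalg.norm(a-b),np.degrees(np.arctan2(b[0]-a[0],a[1]-b[1])))
for n,u,v,z in [("top",195.5,239,60),("top",397,270,62),("side",298,240,60),("side",330,149,62)]: print(n,atz(n,u,v,z))
crop("pics/side0.png","pics/s0b.png",150,190,180,90,4.4)
crop("pics/side0.png","pics/s0c.png",235,160,70,70,8)
E
```

```text
[515.50753547 153.04553894  60.        ] [ 486.04895302 -298.18383142   60.        ] 452.1899520808438 -3.735263499489459
top [488.71575657 180.66394464  60.        ]
top [ 405.64704886 -287.11363839   62.        ]
side [490.50592308 190.31650244  60.        ]
side [ 403.55642017 -271.44168072   62.        ]
```

View pics/s0b.png

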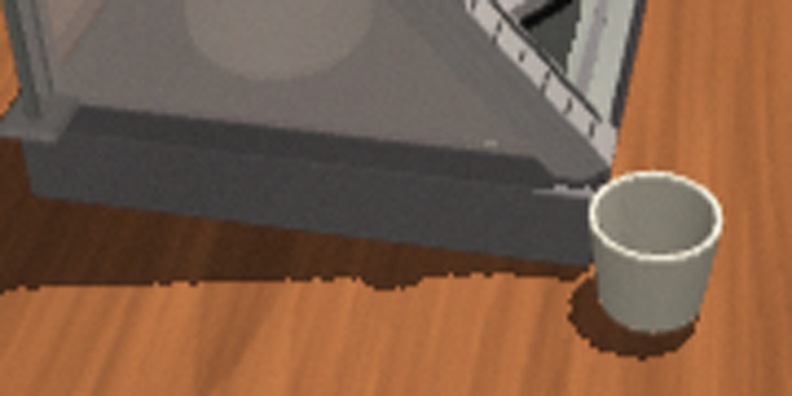

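View pics/s0c.png

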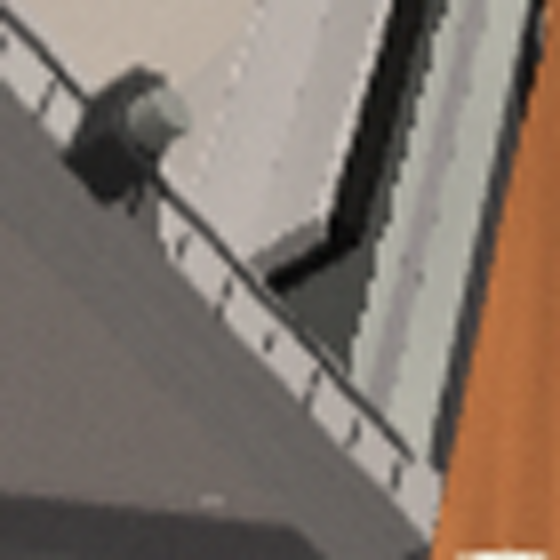

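```bash
cat >> h.py <<'E'
S,Cc=np.sin(np.radians(40)),np.cos(np.radians(40))
def box(P,bx,by,yaw):
    P=np.atleast_2d(P); c,s=np.cos(yaw),np.sin(yaw)
    return np.c_[bx+c*P[:,0]-s*P[:,1],by+s*P[:,0]+c*P[:,1],P[:,2]]
E
python3 - <<'E'
from h import *
print(atz("side",157.5,234,0), atz("side",284,250,0))
from scipy.optimize import least_squares
# candidate: fit using rear-left bottom, left bottom edge, sash-sill front line
p=np.array([500,-70,np.radians(-3.7)])
# sill front edge top view: right end t0a (585,388)->, left (165,370)
print(atz("top",170+165/3.2,110+372/3.2,60),atz("top",170+675/3.2,110+390/3.2,60))
im={n:cv2.imread(f"pics/{n}0.png") for n in C}
yaw=np.radians(-3.7)
rl=atz("side",157.5,234,0)
# origin from rear-left corner (340,235)
o=rl-box([340,235,0],0,0,yaw)[0]; print("origin",o)
def seg(a,b,n,col):
    q=proj(n,box([a,b],o[0],o[1],yaw)); k=4
    cv2.line(big[n],*[tuple(int(round((t+.5)*k)) for t in r) for r in q],col,1)
big={n:cv2.resize(im[n],None,fx=4,fy=4,interpolation=cv2.INTER_CUBIC) for n in C}
for n in C:
  for z in(0,60):
    r=[(0,235,z),(340,235,z),(340,-235,z),(0,-235,z)]
    for i in range(4): seg(r[i],r[(i+1)%4],n,(0,0,255) if z else (255,0,0))
  for y in(235,-235):
    seg((0,y,60),(S*345/Cc,y,405),n,(0,255,0))
cv2.imwrite("pics/ov_s.png",cv2.resize(big["side"][400:1120,560:1360],None,fx=.8,fy=.8)); cv2.imwrite("pics/ov_t.png",cv2.resize(big["top"][60:1160,600:1920],None,fx=.54,fy=.54))
E
```

```text
[861.2451472  139.53137007   0.        ] [523.64934048 163.40131882   0.        ]
[517.09709374 118.53925169  60.        ] [ 494.41678054 -254.93947525   60.        ]
origin [506.78874455 -73.03781542   0.        ]
```

View pics/ov_s.png

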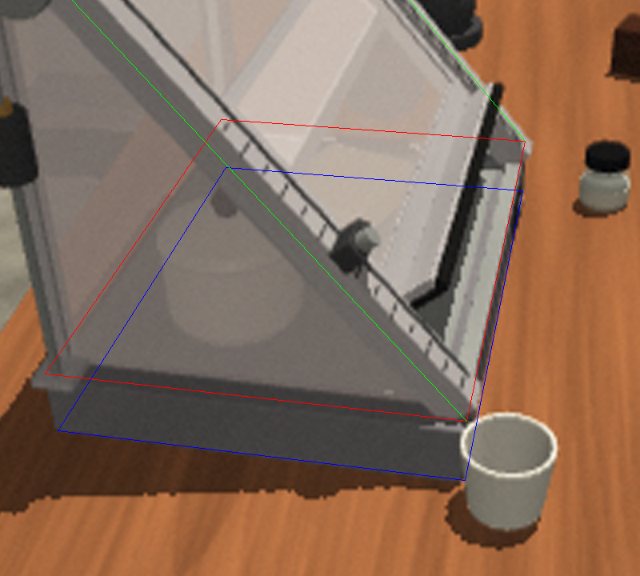

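View pics/ov_t.png

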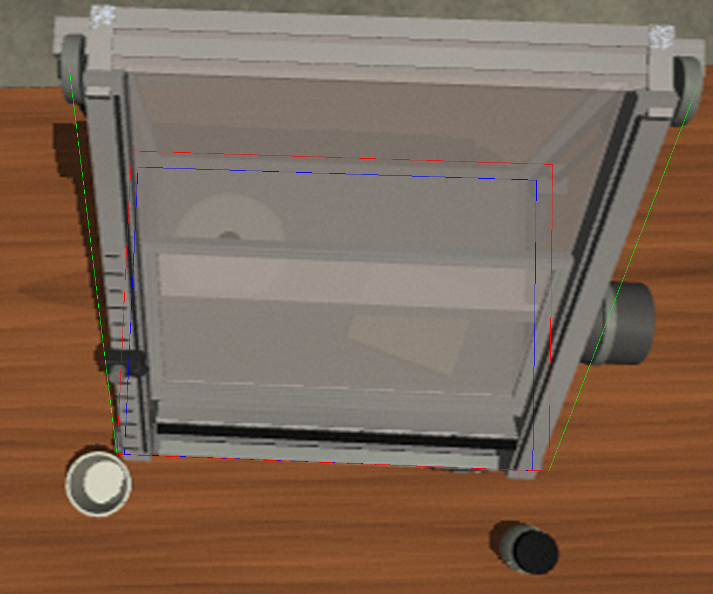

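```bash
python3 - <<'E'
from h import *
def tri(s,t):
    A=[];b=[]
    M=np.zeros((3,3));v=np.zeros(3);L=[]
    for n,p in(("side",s),("top",t)):
        o,d=ray(n,*p);d=d/np.linalg.norm(d);Q=np.eye(3)-np.outer(d,d);M+=Q;v+=Q@o;L.append((o,Q))
    X=np.linalg.solve(M,v);return X,[np.linalg.norm(Q@(X-o)) for o,Q in L]
o=[506,-73,np.radians(-3.6)]
def inv(X):
    d=X-np.array([o[0],o[1],0]);c,s=np.cos(o[2]),np.sin(o[2]);x=c*d[0]+s*d[1];y=-s*d[0]+c*d[1];z=d[2]-60
    return dict(s=round(x*S+z*Cc,1),n=round(-x*Cc+z*S,1),y=round(y,1))
for nm,s,t in [("nose up L",(276,188.1),(222.8,211.2)),("nose lo L",(279,190.4),(222.8,215.8)),
  ("nose up R",(220+340/4.6,110+75/4.6),(170+703/3.2,110+348/3.2)),("nose lo R",(220+352/4.6,110+80/4.6),(170+703/3.2,110+361/3.2)),
  ("ptr",(235+165/8,160+170/8),(175+262/6,150+212/6)),("ptr2",(235+160/8,160+180/8),(175+262/6,150+212/6)),
  ("clampcorner",(235+68/8,160+160/8),(175+145/6,150+205/6)),
  ("screw",(235+170/8,160+118/8),(175+175/6,150+230/6))]:
    X,e=tri(s,t);print(nm,X.round(1),np.round(e,1),inv(X))
crop("pics/side0.png","pics/s0d.png",235,160,45,45,13)
crop("pics/top0.png","pics/t0d.png",190,165,45,60,10)
E
```

```text
nose up L [549.9 106.4 145.6] [0.4 0.4] {'s': np.float64(86.4), 'n': np.float64(30.1), 'y': np.float64(181.8)}
nose lo L [541.2 107.2 140. ] [1.6 1.6] {'s': np.float64(76.6), 'n': np.float64(33.1), 'y': np.float64(182.1)}
nose up R [ 524.4 -252.8  146.6] [0.7 0.7] {'s': np.float64(85.4), 'n': np.float64(32.9), 'y': np.float64(-178.3)}
nose lo R [ 515.9 -253.4  142.9] [0.8 0.8] {'s': np.float64(77.1), 'n': np.float64(37.1), 'y': np.float64(-179.4)}
ptr [601.4 111.9 165.6] [2.9 2.9] {'s': np.float64(134.6), 'n': np.float64(3.9), 'y': np.float64(190.5)}
ptr2 [602.3 112.3 162.2] [2.3 2.3] {'s': np.float64(132.6), 'n': np.float64(1.0), 'y': np.float64(191.0)}
clampcorner [612.7 150.9 191.7] [7.5 7.5] {'s': np.float64(160.4), 'n': np.float64(13.8), 'y': np.float64(230.2)}
screw [594.2 138.3 200. ] [1.4 1.4] {'s': np.float64(155.3), 'n': np.float64(32.8), 'y': np.float64(216.4)}
```

View pics/s0d.png

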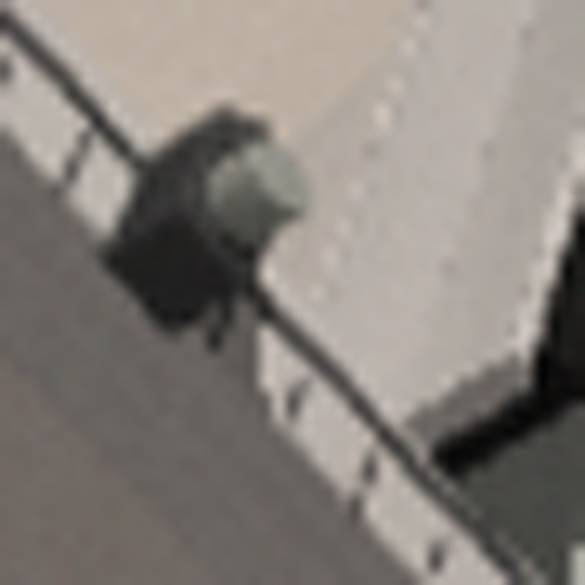

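View pics/t0d.png

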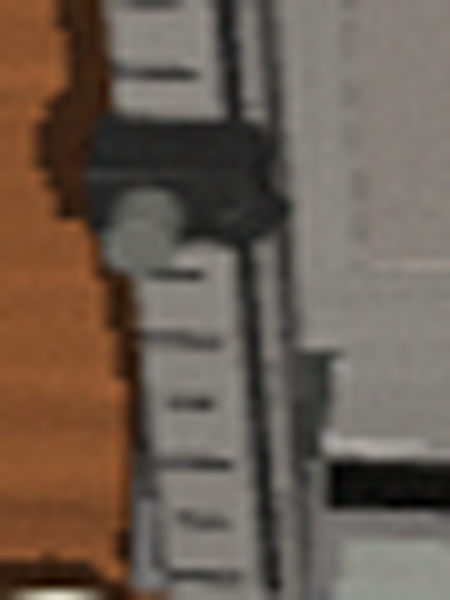

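```bash
cat > fit.py <<'E'
from h import *
from scipy.optimize import least_squares
# ticks (index k, view, centre px) lowest = 0
sd=lambda u,v:(235+u/8,160+v/8); tp=lambda u,v:(190+u/10,165+v/10)
tt=[tp(207,577),tp(203,521),tp(196,464),tp(190,403),tp(184,341)]
ss=[sd(397,475),sd(353,435),sd(314,386),sd(268,343),sd(227,297),sd(182,245)]
tt=[(a-.5,b-.5) for a,b in tt]; ss=[(a-.5,b-.5) for a,b in ss]
def P(s,n,y): return [s*S-n*Cc,y,60+s*Cc+n*S]
def res(p):
    bx,by,yaw,n,s0,y=p[:6]; r=[]
    for k,o in enumerate(tt): r+=list(proj("top",box(P(s0+20*k,n,y),bx,by,yaw)+[p[6],p[7],0])[0]-o)
    for k,o in enumerate(ss): r+=list(proj("side",box(P(s0+20*k,n,y),bx,by,yaw)-[p[6],p[7],0])[0]-o)
    r+=[(bx-506)/2,(by+73)/2,(yaw+.063)/.01,p[6]/1,p[7]/1,(y-215)/5]
    return r
f=least_squares(res,[506,-73,-.063,5,20,215,0,0]);print(f.x.round(3),np.round(f.fun,2))
E
python3 fit.py
```

```text
[ 5.06009e+02 -7.28500e+01 -6.30000e-02  7.68300e+00  2.05390e+01
  2.15940e+02 -9.80000e-02  2.80000e-02] [ 0.16  0.12 -0.05  0.03  0.03 -0.13 -0.01 -0.06 -0.06 -0.06 -0.12  0.32
  0.2  -0.27 -0.19  0.18  0.23 -0.2  -0.06 -0.29  0.07  0.28  0.    0.08
  0.   -0.1   0.03  0.19]
```

```bash
cat > ov.py <<'E'
from h import *
import sys
B=(506,-72.9,-.063)
def P(s,n,y): return [s*S-n*Cc,y,60+s*Cc+n*S]
def PX(n,s,nn,y): return proj(n,box(P(s,nn,y),*B))[0]
def cub(big,n,s0,s1,n0,n1,y0,y1,k,off,col):
    V=[(a,b,c) for a in(s0,s1) for b in(n0,n1) for c in(y0,y1)]
    for i in range(8):
        for j in range(i):
            if sum(x!=z for x,z in zip(V[i],V[j]))==1:
                q=[tuple(int(round((t+.5-o)*k)) for t,o in zip(PX(n,*v),off)) for v in(V[i],V[j])]
                cv2.line(big,*q,col,1)
def dot(big,n,v,k,off,col):
    q=tuple(int(round((t+.5-o)*k)) for t,o in zip(PX(n,*v),off)); cv2.circle(big,q,3,col,-1)
def view(src,n,x,y,w,h,k):
    return cv2.resize(cv2.imread(src)[y:y+h,x:x+w],None,fx=k,fy=k,interpolation=cv2.INTER_CUBIC)
def run(tag,sc,n0,n1,y0,y1,sl,nl=11,a=0,srcs=("pics/side0.png","pics/top0.png")):
    out=[]
    for n,src,x,y,w,h,k in(("side",srcs[0],230,155,60,55,7),("top",srcs[1],190,160,50,65,7)) if a==0 else a:
        g=view(src,n,x,y,w,h,k)
        cub(g,n,sc-10,sc+10,n0,n1,y0,y1,k,(x,y),(0,0,255))
        cub(g,n,sl,sl+16,nl-23,nl+24,-180,180,k,(x,y),(0,255,0))
        for t in range(20,200,20): dot(g,n,(t,7.7,216),k,(x,y),(255,255,0))
        g=cv2.copyMakeBorder(g,0,max(0,455-g.shape[0]),0,0,cv2.BORDER_CONSTANT); out.append(g)
    cv2.imwrite(f"pics/{tag}.png",np.hstack(out))
E
python3 -c "
from ov import *
run('f1',145,7.7,21.7,189,225,71)"
```

```text
(no output)
```

View pics/f1.png

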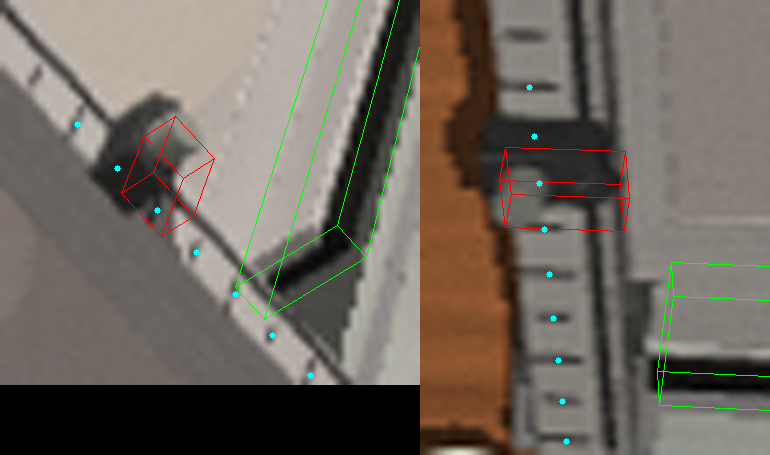

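```bash
python3 -c "
from ov import *
run('f2',157,7.7,21.7,196,232,77,9)"
```

```text
(no output)
```

View pics/f2.png

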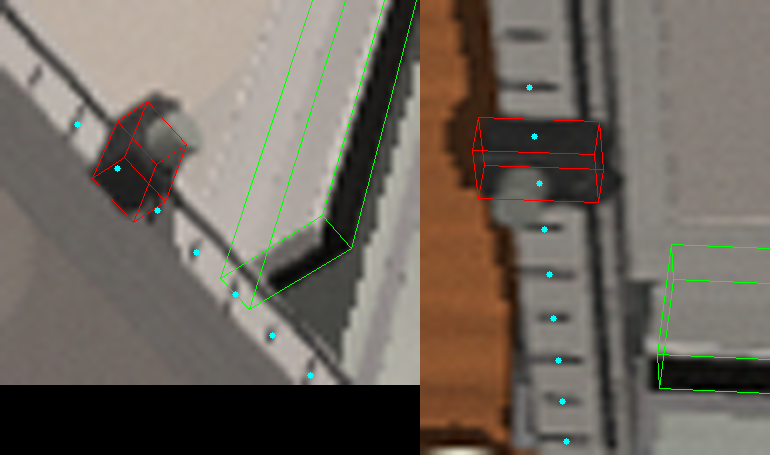

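```bash
python3 -c "
from ov import *
run('f3',155.5,7.7,21.7,194,230,77.5,9)
print(proj('top',box([P(155.5,n,184) for n in (7.7,11,14.7,18,21.7)],*B)))
g=view('pics/top0.png','top',195,170,40,30,18)
cub(g,'top',145.5,165.5,7.7,21.7,194,230,18,(195,170),(0,0,255))
for n in (7.7,14.7,21.7): dot(g,'top',(155.5,n,184),18,(195,170),(0,255,255))
cv2.imwrite('pics/f3t.png',g)
"
```

```text
[[221.13209187 180.99578484]
 [220.97238033 182.09405637]
 [220.79234413 183.33209229]
 [220.63090318 184.44225627]
 [220.4489122  185.69373445]]
```

View pics/f3.png

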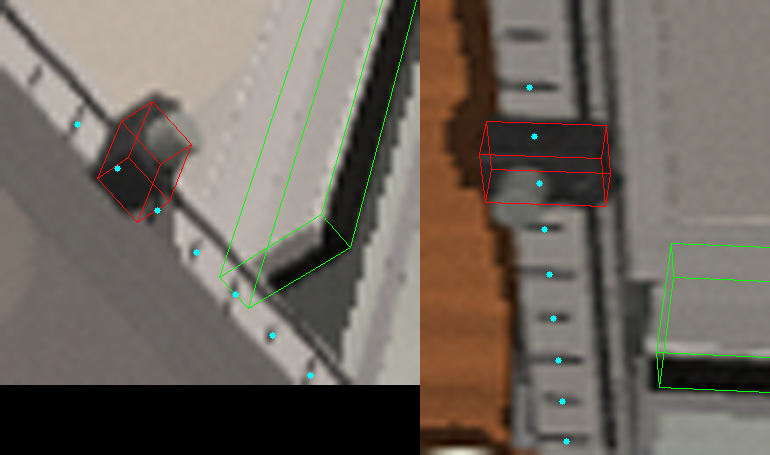

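View pics/f3t.png

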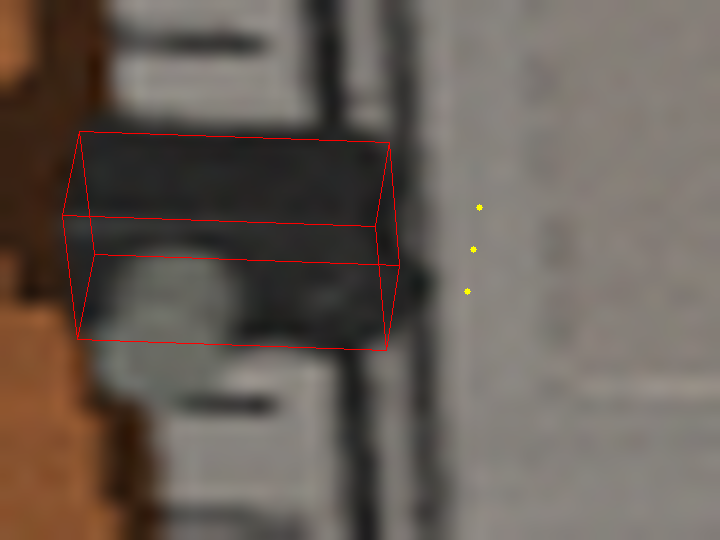

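```bash
cat > plan.py <<'E'
from h import *
B=(506,-70,-.063)
def P(s,n,y): return box([s*S-n*Cc,y,60+s*Cc+n*S],*B)[0]
yaw=B[2]
ex=np.array([Cc*np.cos(yaw),Cc*np.sin(yaw),-S]);ey=np.array([-np.sin(yaw),np.cos(yaw),0]);RT=np.c_[ex,ey,np.cross(ex,ey)]
def cur():
    o=arm.get_obs(); return o,np.array(o["tool_pos"]),R.from_euler('xyz',o["tool_rot"]).as_matrix()
def lipc(p):
    d=p-np.array([B[0],B[1],0]);c,s=np.cos(yaw),np.sin(yaw);x=c*d[0]+s*d[1];y=-s*d[0]+c*d[1];z=d[2]-60
    return np.round([x*S+z*Cc,-x*Cc+z*S,y],1)
def rows(p0,R0,p1,R1,nmin=1):
    rv=R.from_matrix(R0.T@R1).as_rotvec(); n=max(nmin,int(np.ceil(max(np.linalg.norm(p1-p0)/38,np.degrees(np.linalg.norm(rv))/6.6))))
    # constant body twist
    T0=np.eye(4);T0[:3,:3]=R0;T0[:3,3]=p0;T1=np.eye(4);T1[:3,:3]=R1;T1[:3,3]=p1
    from scipy.linalg import logm
    L=np.real(logm(np.linalg.inv(T0)@T1))/n
    return n,np.r_[L[:3,3],L[2,1],L[0,2],L[1,0]]
E
python3 - <<'E'
from plan import *
o,p,r=cur();print(r.round(2))
for f in(RT,RT@np.diag([1,-1,-1])): print(np.degrees(np.linalg.norm(R.from_matrix(r.T@f).as_rotvec())))
b=P(52,75,0);print(b,P(52,2,0),P(52,150,0))
m=np.array([330,330,330.])
for f in (RT,):
    n,t=rows(p,r,P(52,150,0)+[0,0,60],f);print(n,t.round(4).tolist())
    from scipy.linalg import expm
    T=np.eye(4);T[:3,:3]=r;T[:3,3]=p;X=np.zeros((4,4));X[:3,3]=t[:3];X[:3,:3]=[[0,-t[5],t[4]],[t[5],0,-t[3]],[-t[4],t[3],0]]
    for i in range(n): T=T@expm(X); print(T[:3,3].round(0),end=' ')
E
```

```text
[[-0.    0.32  0.95]
 [-0.    0.95 -0.32]
 [-1.   -0.   -0.  ]]
52.16685738772075
166.19952063225927
[482.01929102 -68.48721339 148.04338177] [537.82959635 -72.00792175 101.11988626] [424.67993622 -64.87004726 196.2524525 ]
19 [6.1406, -31.5728, 17.9587, -0.0131, -0.0457, 0.0062]
[209. 555. 224.] [217. 519. 219.] [226. 484. 215.] [235. 448. 211.] [245. 413. 208.] [255. 378. 206.] [266. 342. 205.] [277. 307. 204.] [289. 273. 204.] [302. 238. 206.] [314. 203. 208.] [327. 169. 210.] [341. 135. 214.] [354. 101. 219.] [368.  67. 224.] [382.  34. 231.] [396.   1. 238.] [410. -32. 247.] [425. -65. 256.]
```

```bash
python3 -m crank '[[[6.1,-31.6,18,-0.013,-0.0457,0.0062,0],[6.1,-31.6,18,-0.013,-0.0457,0.0062,0],[6.1,-31.6,18,-0.013,-0.0457,0.0062,0],[6.1,-31.6,18,-0.013,-0.0457,0.0062,0],[6.1,-31.6,18,-0.013,-0.0457,0.0062,0],[6.1,-31.6,18,-0.013,-0.0457,0.0062,0],[6.1,-31.6,18,-0.013,-0.0457,0.0062,0],[6.1,-31.6,18,-0.013,-0.0457,0.0062,0],[6.1,-31.6,18,-0.013,-0.0457,0.0062,0],[6.1,-31.6,18,-0.013,-0.0457,0.0062,0],[6.1,-31.6,18,-0.013,-0.0457,0.0062,0],[6.1,-31.6,18,-0.013,-0.0457,0.0062,0],[6.1,-31.6,18,-0.013,-0.0457,0.0062,0],[6.1,-31.6,18,-0.013,-0.0457,0.0062,0],[6.1,-31.6,18,-0.013,-0.0457,0.0062,0],[6.1,-31.6,18,-0.013,-0.0457,0.0062,0],[6.1,-31.6,18,-0.013,-0.0457,0.0062,0],[6.1,-31.6,18,-0.013,-0.0457,0.0062,0],[6.1,-31.6,18,-0.013,-0.0457,0.0062,0]]]'; cat > st.py <<'E'
from plan import *
o,p,r=cur();print(o["t"],p.round(1),"s,n,y",lipc(p),"F lip",(RT.T@o["force"]).round(2),"w",round(o["width"],1),"q",o["q"].round(2))
print("rot err",R.from_matrix(r.T@RT).as_rotvec().round(3))
E
python3 st.py; python3 - <<'E'
from plan import *
o,p,r=cur()
n,t=rows(p,r,P(52,75,0),RT,5);print(n,t.round(4).tolist())
E
```

```text
t: 1.68
tool_pos: [410.4, -40.9, 241.0]
tool_rot: [0.015, 0.735, -0.064]
force: [0.6, 0.0, 0.0]
width: -0.1
1.6833 [410.4 -40.9 241. ] s,n,y [ 76.2 190.8  23.1] F lip [0.48 0.07 0.42] w -0.1 q [-0.47 -0.71 -1.02  0.46  0.3  -0.27]
rot err [-0.016 -0.037  0.001]
5 [23.2542, -4.6397, -4.3724, -0.0031, -0.0073, 0.0002]
```

```bash
python3 -m crank '[[[0,0,0,0,0,0,0],[0,0,0,0,0,0,0]]]' >/dev/null; python3 st.py; python3 - <<'E'
from plan import *
o,p,r=cur()
n,t=rows(p,r,P(52,75,0),RT,6);print(n,t.round(4).tolist())
E
```

```text
1.85 [410.4 -44.4 240.6] s,n,y [ 75.9 190.4  19.5] F lip [ 0.82  0.06 -0.45] w 0.2 q [-0.48 -0.71 -1.02  0.47  0.29 -0.26]
rot err [-0.025 -0.041  0.009]
6 [19.3304, -3.2168, -3.5582, -0.0042, -0.0068, 0.0015]
```

```bash
python3 -m crank '[[[19.3,-3.2,-3.6,-0.004,-0.007,0.0015,0],[19.3,-3.2,-3.6,-0.004,-0.007,0.0015,0],[19.3,-3.2,-3.6,-0.004,-0.007,0.0015,0],[19.3,-3.2,-3.6,-0.004,-0.007,0.0015,0],[19.3,-3.2,-3.6,-0.004,-0.007,0.0015,0],[19.3,-3.2,-3.6,-0.004,-0.007,0.0015,0],[0,0,0,0,0,0,0],[0,0,0,0,0,0,0]]]' >/dev/null; python3 st.py; python3 - <<'E'
from h import *
for n in C: cv2.imwrite(f"pics/{n}1.png",imaging.grab_frame(n)[:,:,::-1])
crop("pics/side1.png","pics/s1a.png",220,80,160,140,4.2)
E
```

```text
2.5167 [491.8 -63.5 159.2] s,n,y [66.6 74.9  5.6] F lip [-0.06 -0.17  0.  ] w -0.1 q [-0.43 -0.31 -1.08 -0.01  0.29 -0.26]
rot err [ 0.008 -0.022 -0.017]
```

View pics/s1a.png

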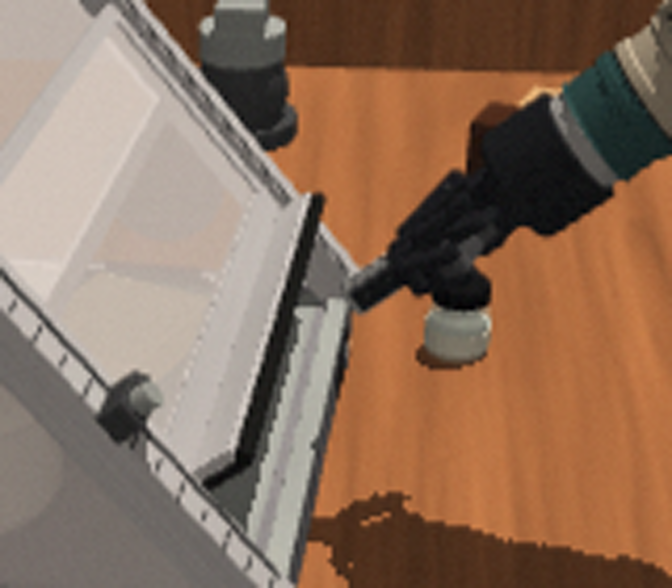

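View pics/top1.png

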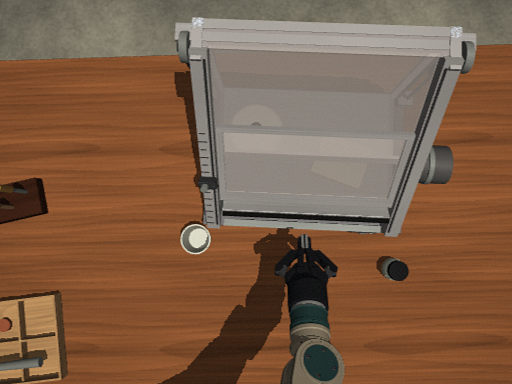

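```bash
python3 -m crank '[[[8,-2,-3,0.002,-0.005,-0.004,0],[8,-2,-3.5,0.002,-0.005,-0.004,0],[8,-1,-3.5,0.002,-0.006,-0.004,0],[6,0,-3.5,0.002,-0.006,-0.004,0],[0,0,0,0,0,0,0],[0,0,0,0,0,0,0]]]' >/dev/null; python3 st.py
```

```text
3.1167 [515.5 -74.4 140.6] s,n,y [67.9 44.3 -3.8] F lip [ 0.18 -1.35  0.3 ] w 0.5 q [-0.42 -0.19 -1.08 -0.15  0.27 -0.24]
rot err [-0.    -0.007  0.001]
```

```bash
cat > fk.py <<'E'
from plan import *
from scipy.optimize import least_squares
o=arm.get_obs()
D=[([1.13754915,.277165399,-.027909114,1.26802062,0,1.4674283],[202.107,590.575,230.126],[-1.67579149,1.56849752,-2.00567064]),
(o["q"],o["tool_pos"],o["tool_rot"]),
([-.43,-.31,-1.08,-.01,.29,-.26],[491.8,-63.5,159.2],None),([-.48,-.71,-1.02,.47,.29,-.26],[410.4,-44.4,240.6],None)]
rx=lambda v,a:R.from_rotvec(np.array(v)*a).as_matrix()
def fk(q,p):
    L1,L2,h,Lt,off,Lw,e=p
    A=rx([0,0,1],q[0]); x=np.array([0,off,h])
    A2=rx([0,1,0],q[1]); x=x+A2@[e,0,L1]
    A3=A2@rx([0,1,0],-q[2]); x=x+A3@[L2,0,0]
    A4=A3@rx([0,1,0],q[3]); x=x+A4@[Lw,0,0]
    A5=A4@rx([0,0,1],q[4]); A6=A5@rx([1,0,0],q[5]); x=x+A6@[Lt,0,0]
    return A@x,A@A6
def res(p):
    r=[]
    for i,(q,t,_) in enumerate(D): r+=list((fk(q,p)[0]-t)/(1 if i<2 else 4))
    return np.r_[r,(p[5]-70)/30,p[6]/20,(p[0]-350)/100,(p[1]-350)/100]
f=least_squares(res,[350,350,250,200,0,80,0]);pp=f.x
if __name__=="__main__":
    print(pp.round(1),f.fun.round(1))
    for q,t,rr in D[:2]: print(fk(q,pp)[1].round(2).tolist(), R.from_euler('xyz',rr).as_matrix().round(2).tolist())
E
python3 fk.py
```

```text
[555.8 501.7 254.9 292.7  64.3 118.7  -8.8] [ 0.3  0.2 -0.4 -0.5  0.5  0.8 -0.4  0.4 -0.5  1.6 -1.4 -0.9  1.6 -0.4
  2.1  1.5]
[[-0.0, 0.32, 0.95], [-0.0, 0.95, -0.32], [-1.0, -0.0, -0.0]] [[-0.0, 0.32, 0.95], [-0.0, 0.95, -0.32], [-1.0, -0.0, -0.0]]
[[0.76, 0.06, 0.65], [-0.05, 1.0, -0.04], [-0.65, -0.0, 0.76]] [[0.76, 0.06, 0.65], [-0.05, 1.0, -0.04], [-0.65, -0.0, 0.76]]
```

```bash
cat > ik.py <<'E'
from fk import *
lo=np.array([-3.12,-.85,-1.08,-1.95,-1.57,-3.14]);hi=np.array([3.12,1.88,1.24,2.15,1.53,3.14])
def Rt(pitch,dy=0):
    return R.from_euler('ZY',[yaw+dy,np.radians(pitch)]).as_matrix()
def ik(pos,Rm,q0):
    def g(q):
        x,A=fk(q,pp); return np.r_[x-pos,200*R.from_matrix(A.T@Rm).as_rotvec()]
    f=least_squares(g,np.clip(q0,lo+.001,hi-.001),bounds=(lo,hi)); return f.x,np.abs(f.fun).max()
if __name__=="__main__":
  q0=arm.get_obs()["q"]
  for y in(0,-60):
   for dy in (0,-.15,-.3):
    for pit in(0,10,20,30,40,50,60):
     print(y,dy,pit,[(s,n,round(ik(P(s,n,y),Rt(pit,dy),q0)[1],1)) for s in(60,) for n in(50,15,2)], ik(P(60,15,y),Rt(pit,dy),q0)[0].round(2)[1:4])
E
python3 ik.py
```

```text
0 0 0 [(60, 50, np.float64(90.9)), (60, 15, np.float64(62.8)), (60, 2, np.float64(55.0))] [ 0.97 -1.08 -1.95]
0 0 10 [(60, 50, np.float64(67.9)), (60, 15, np.float64(62.9)), (60, 2, np.float64(58.9))] [ 0.14 -1.08 -0.57]
0 0 20 [(60, 50, np.float64(54.6)), (60, 15, np.float64(50.3)), (60, 2, np.float64(47.8))] [ 0.01 -1.08 -0.42]
0 0 30 [(60, 50, np.float64(30.4)), (60, 15, np.float64(26.5)), (60, 2, np.float64(24.4))] [-0.04 -1.08 -0.35]
0 0 40 [(60, 50, np.float64(3.9)), (60, 15, np.float64(0.3)), (60, 2, np.float64(0.0))] [-0.07 -1.08 -0.29]
0 0 50 [(60, 50, np.float64(0.0)), (60, 15, np.float64(0.0)), (60, 2, np.float64(0.0))] [-0.1  -0.94  0.05]
0 0 60 [(60, 50, np.float64(0.0)), (60, 15, np.float64(0.0)), (60, 2, np.float64(0.0))] [-0.06 -0.8   0.33]
0 -0.15 0 [(60, 50, np.float64(81.5)), (60, 15, np.float64(62.3)), (60, 2, np.float64(54.3))] [ 0.95 -1.08 -1.95]
0 -0.15 10 [(60, 50, np.float64(85.1)), (60, 15, np.float64(73.7)), (60, 2, np.float64(66.1))] [ 0.1  -1.08 -0.62]
0 -0.15 20 [(60, 50, np.float64(60.4)), (60, 15, np.float64(54.3)), (60, 2, np.float64(51.2))] [ 0.   -1
[... 2941 characters left out ...]
 -1.08 -1.95]
-60 -0.3 10 [(60, 50, np.float64(75.6)), (60, 15, np.float64(57.7)), (60, 2, np.float64(47.2))] [ 0.24 -1.08 -0.81]
-60 -0.3 20 [(60, 50, np.float64(55.8)), (60, 15, np.float64(48.4)), (60, 2, np.float64(44.7))] [ 0.05 -1.08 -0.53]
-60 -0.3 30 [(60, 50, np.float64(29.8)), (60, 15, np.float64(24.5)), (60, 2, np.float64(21.9))] [-0.01 -1.08 -0.43]
-60 -0.3 40 [(60, 50, np.float64(2.5)), (60, 15, np.float64(0.0)), (60, 2, np.float64(0.0))] [-0.04 -1.07 -0.33]
-60 -0.3 50 [(60, 50, np.float64(0.0)), (60, 15, np.float64(0.0)), (60, 2, np.float64(0.0))] [-0.08 -0.93  0.02]
-60 -0.3 60 [(60, 50, np.float64(0.0)), (60, 15, np.float64(0.0)), (60, 2, np.float64(0.0))] [-0.05 -0.79  0.31]
```

```bash
python3 - <<'E'
from ik import *
o,p,r=cur()
for tg in((54,48,0),):
  print([np.round(v,4).tolist() if not isinstance(v,int) else v for v in rows(p,r,P(*tg),Rt(50),4)])
q=o["q"]
for s,n,pt in((60,46,48),(54,48,50),(52,20,50),(54,4,50),(57,4,45),(60,4,40),(65,4,40),(100,4,40),(145,4,40)):
  q,e=ik(P(s,n,0),Rt(pt),q); print(s,n,pt,q.round(2),round(e,1))
E
```

```text
[4, [-0.5975, 0.9417, -3.5603, -0.0001, 0.0419, 0.0002]]
60 46 48 [-0.39 -0.2  -0.99  0.08  0.21 -0.24] 0.0
54 48 50 [-0.38 -0.2  -0.97  0.13  0.2  -0.25] 0.0
52 20 50 [-0.36 -0.11 -0.96  0.05  0.19 -0.23] 0.0
54 4 50 [-0.35 -0.06 -0.95  0.01  0.18 -0.22] 0.0
57 4 45 [-0.37 -0.05 -1.01 -0.15  0.21 -0.22] 0.0
60 4 40 [-0.38 -0.02 -1.07 -0.33  0.24 -0.21] 0.0
65 4 40 [-0.38 -0.03 -1.06 -0.31  0.24 -0.21] 0.0
100 4 40 [-0.36 -0.07 -1.   -0.21  0.22 -0.19] 0.0
145 4 40 [-0.34 -0.09 -0.91 -0.11  0.21 -0.18] 0.0
```

```bash
python3 -m crank '[[[-0.6,1,0,0,0.044,0,0],[-0.6,1,-3,0,0.044,0,0],[-0.6,1,-5,0,0.044,0,0],[-0.6,1,-6,0,0.044,0,0],[0,0,0,0,0,0,0],[0,0,0,0,0,0,0]]]' >/dev/null; python3 st.py; python3 - <<'E'
from ik import *
o,p,r=cur()
for tg,m in(((53,48,0),2),((53,5,0),6)):
  print([np.round(v,4).tolist() if not isinstance(v,int) else v for v in rows(p,r,P(*tg),Rt(50),m)])
E
```

```text
3.6167 [504.8 -70.3 133.4] s,n,y [55.5 48.1 -0.4] F lip [ 1.36 -0.66 -0.08] w -0.3 q [-0.38 -0.2  -0.97  0.14  0.2  -0.25]
rot err [-0.    -0.18   0.001]
[2, [0.2616, 0.1846, -1.2256, -0.0003, -0.0028, 0.0007]]
[6, [7.1415, 0.067, 0.8556, -0.0001, -0.0009, 0.0002]]
```

Reached the approach pose below the lip; now slide in beneath it.

```bash
python3 -m crank '[[[7,0.1,0.6,0,-0.001,0,0],[7,0.1,0.9,0,-0.001,0,0],[7,0.1,0.9,0,-0.001,0,0],[7,0.1,0.9,0,-0.001,0,0],[7,0.1,0.9,0,-0.001,0,0],[7,0.1,0.9,0,-0.001,0,0],[0,0,0,0,0,0,0],[0,0,0,0,0,0,0]]]' >/dev/null; python3 st.py; python3 - <<'E'
from h import *
for n in C: cv2.imwrite(f"pics/{n}2.png",imaging.grab_frame(n)[:,:,::-1])
crop("pics/side2.png","pics/s2a.png",220,80,160,140,4.2)
E
```

```text
4.2833 [534.7 -71.6 101.7] s,n,y [50.4  4.7  0.2] F lip [ 0.19 -0.1  -0.25] w 0.1 q [-0.35 -0.07 -0.95  0.01  0.18 -0.22]
rot err [-0.002 -0.179  0.001]
```

View pics/s2a.png

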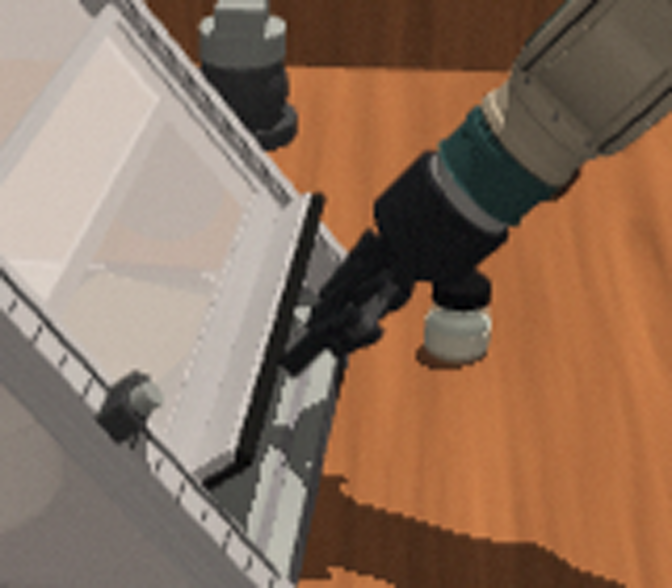

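```bash
python3 -m crank '[[[-0.3,0,2.3,0,-0.045,0,0],[-0.3,0,2.3,0,-0.045,0,0],[-0.2,0,2.3,0,-0.045,0,0],[-0.1,0,2.3,0,-0.045,0,0],[0,0,0,0,0,0,0],[0,0,0,0,0,0,0]]]' >/dev/null; python3 st.py
```

```text
4.8833 [540.8 -72.3 109.7] s,n,y [60.5  5.3 -0.1] F lip [ 0.14  0.93 -0.46] w 0.0 q [-0.38 -0.04 -1.08 -0.31  0.24 -0.21]
rot err [-0.001  0.002  0.002]
```

Flat under the lip. Creep up to contact.

```bash
python3 -m crank '[[[0,0,1,0,0,0,0],[0,0,1,0,0,0,0],[0,0,1,0,0,0,0],[0,0,0,0,0,0,0]]]' >/dev/null; python3 st.py;  python3 -m crank '[[[0,0,1,0,0,0,0],[0,0,1,0,0,0,0],[0,0,0,0,0,0,0]]]' >/dev/null; python3 st.py; python3 -m crank '[[[0,0,1,0,0,0,0],[0,0,1,0,0,0,0],[0,0,0,0,0,0,0]]]' >/dev/null; python3 st.py
```

```text
5.2167 [542.9 -72.2 112.3] s,n,y [63.8  5.3  0.2] F lip [-1.12 -0.12  0.31] w -0.1 q [-0.38 -0.05 -1.07 -0.3   0.24 -0.2 ]
rot err [-0.001  0.003  0.001]
5.4667 [544.3 -72.4 113.8] s,n,y [65.8  5.2  0. ] F lip [-0.24 -0.4  -0.6 ] w -0.1 q [-0.38 -0.05 -1.07 -0.3   0.24 -0.2 ]
rot err [-0.001  0.003  0.002]
5.7167 [544.5 -72.2 114.1] s,n,y [66.2  5.2  0.2] F lip [ 0.2  -0.36 -2.19] w 0.2 q [-0.38 -0.05 -1.06 -0.29  0.24 -0.2 ]
rot err [-0.002  0.     0.002]
```

```bash
python3 -m crank '[[[0,0,1,0,0,0,0],[0,0,2,0,0,0,0],[0,0,3,0,0,0,0],[0,0,3.5,0,0,0,0],[0,0,3.5,0,0,0,0],[0,0,3.5,0,0,0,0],[0,0,3.5,0,0,0,0],[0,0,3.5,0,0,0,0],[0,0,3.5,0,0,0,0],[0,0,3.5,0,0,0,0],[0,0,3.5,0,0,0,0],[0,0,3.5,0,0,0,0],[0,0,3.5,0,0,0,0],[0,0,3.5,0,0,0,0],[0,0,3.5,0,0,0,0],[0,0,3.5,0,0,0,0],[0,0,3,0,0,0,0],[0,0,2,0,0,0,0],[0,0,1,0,0,0,0],[0,0,0,0,0,0,0]]]' ; python3 st.py; python3 - <<'E'
from ov import *
for n in C: cv2.imwrite(f"pics/{n}3.png",imaging.grab_frame(n)[:,:,::-1])
B=(506,-71,-.063)
run('f4',155.5,7.7,21.7,192,228,136,9,a=(("side","pics/side3.png",225,125,60,75,7),("top","pics/top3.png",195,155,50,65,7)))
E
```

```text
t: 7.38
tool_pos: [582.7, -74.9, 159.9]
tool_rot: [-0.0, 0.694, -0.065]
force: [-0.3, -0.6, -1.4]
width: 0.3
7.3833 [582.7 -74.9 159.9] s,n,y [125.9   5.3  -0. ] F lip [ 0.72 -0.65 -1.28] w 0.3 q [-0.34 -0.09 -0.95 -0.15  0.21 -0.18]
rot err [-0.001  0.004  0.001]Traceback (most recent call last):
  File "<stdin>", line 4, in <module>
  File "ov.py", line 25, in run
    cv2.imwrite(f"pics/{tag}.png",np.hstack(out))
                                  ~~~~~~~~~^^^^^
    return _nx.concatenate(arrs, 1, dtype=dtype, casting=casting)
           ~~~~~~~~~~~~~~~^^^^^^^^^^^^^^^^^^^^^^^^^^^^^^^^^^^^^^^
ValueError: all the input array dimensions except for the concatenation axis must match exactly, but along dimension 0, the array at index 0 has size 525 and the array at index 1 has size 455
```

View pics/side3.png

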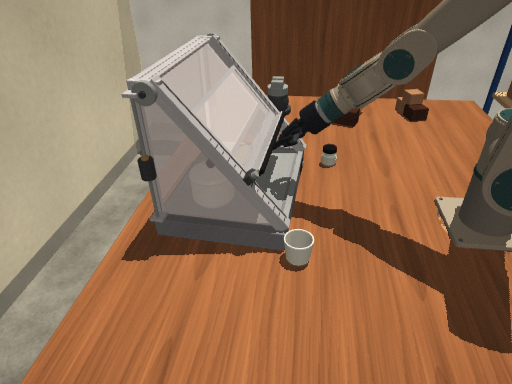

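```bash
python3 - <<'E'
import ov
from ov import *
ov.B=(506,-71,-.063)
run('f4',155.5,7.7,21.7,192,228,137,9,a=(("side","pics/side3.png",225,135,60,65,7),("top","pics/top3.png",195,155,50,65,7)))
crop("pics/side3.png","pics/s3x.png",235,150,50,45,12)
crop("pics/top3.png","pics/t3x.png",195,165,60,45,12)
E
```

```text
(no output)
```

View pics/f4.png

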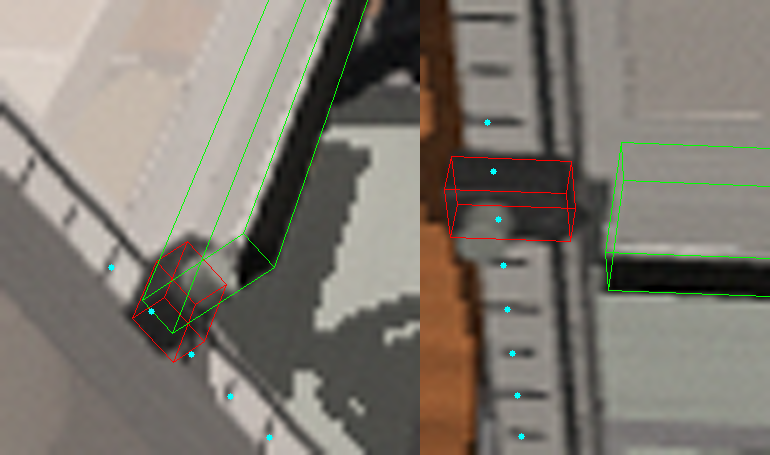

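View pics/s3x.png

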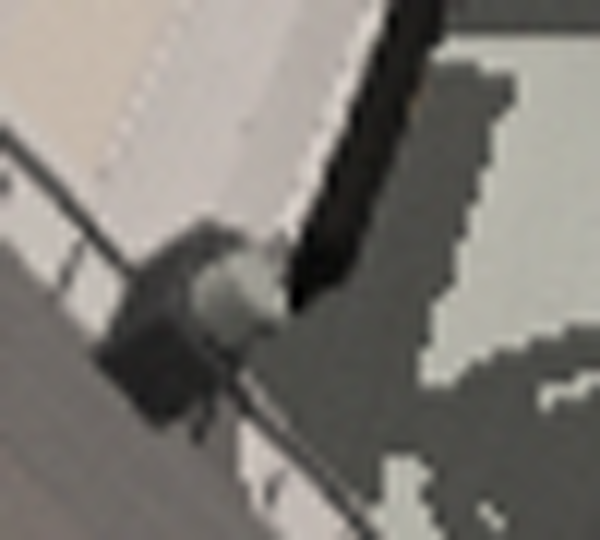

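View pics/t3x.png

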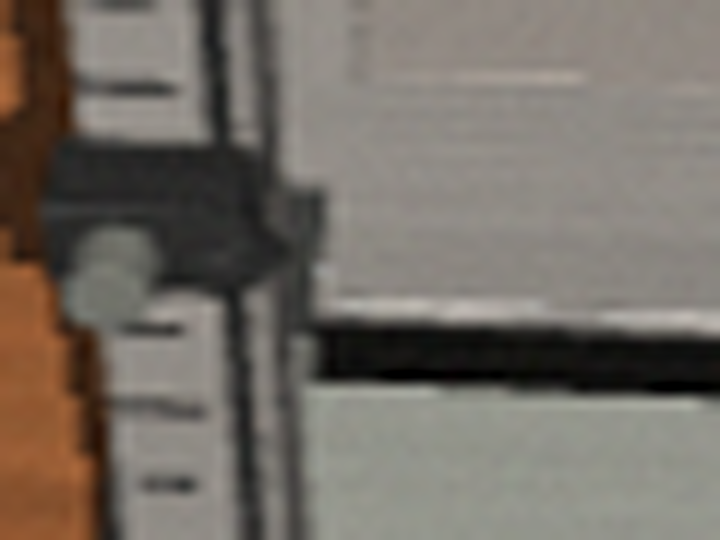

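```bash
python3 -m crank '[[[0,0,1,0,0,0,0],[0,0,2,0,0,0,0],[0,0,2.5,0,0,0,0],[0,0,2.5,0,0,0,0],[0,0,2.5,0,0,0,0],[0,0,2,0,0,0,0],[0,0,1.5,0,0,0,0],[0,0,1,0,0,0,0],[0,0,0.5,0,0,0,0],[0,0,0,0,0,0,0],[0,0,0,0,0,0,0]]]' >/dev/null; python3 st.py; python3 - <<'E'
import ov
from ov import *
for n in C: cv2.imwrite(f"pics/{n}4.png",imaging.grab_frame(n)[:,:,::-1])
ov.B=(506,-71,-.063)
run('f5',155.5,7.7,21.7,192,228,153,9,a=(("side","pics/side4.png",225,135,60,65,7),("top","pics/top4.png",195,155,50,65,7)))
crop("pics/side4.png","pics/s4x.png",235,150,50,45,12)
crop("pics/top4.png","pics/t4x.png",195,165,60,45,12)
E
```

```text
8.4 [592.3 -75.5 171.4] s,n,y [140.9   5.4  -0. ] F lip [-1.59 -0.57 -1.83] w 0.2 q [-0.34 -0.09 -0.92 -0.11  0.21 -0.18]
rot err [-0.001  0.003  0.001]
```

View pics/f5.png

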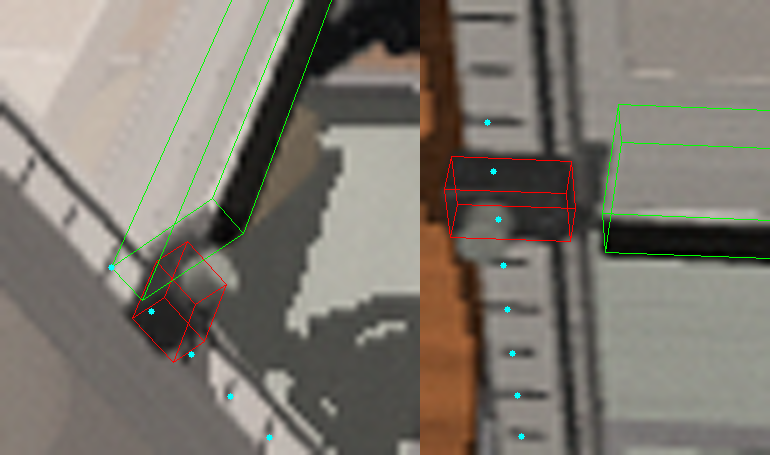

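View pics/s4x.png

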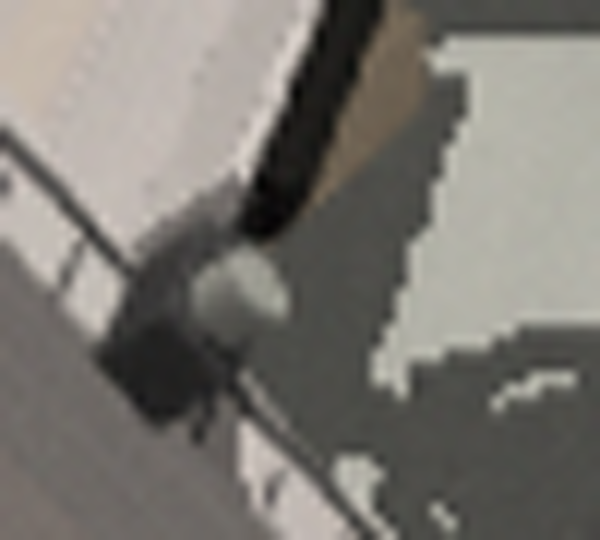

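View pics/t4x.png

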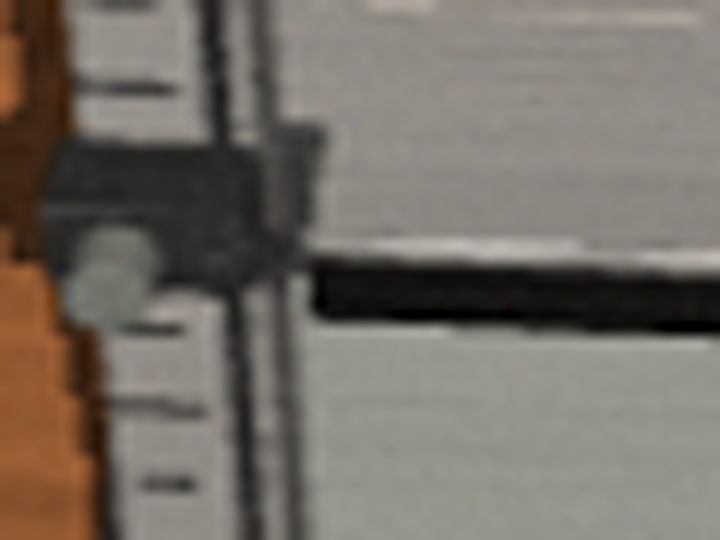

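```bash
python3 - <<'E'
from h import *
def avg(n,x,y,w,h,k,out,ids):
    im=np.mean([cv2.imread(f"pics/{n}{i}.png")[y:y+h,x:x+w].astype(float) for i in ids],0)
    im=np.clip(im*1.6,0,255).astype(np.uint8)
    g=cv2.resize(im,None,fx=k,fy=k,interpolation=cv2.INTER_LANCZOS4)
    cv2.imwrite(out,g)
avg("side",238,162,24,24,24,"pics/cs.png",(0,1,2)); avg("top",195,172,28,22,24,"pics/ct.png",(0,1,2))
E
```

```text
(no output)
```

View pics/cs.png

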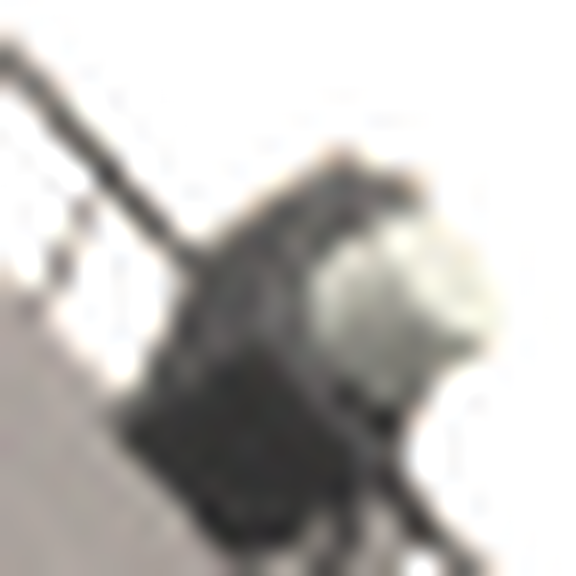

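View pics/ct.png

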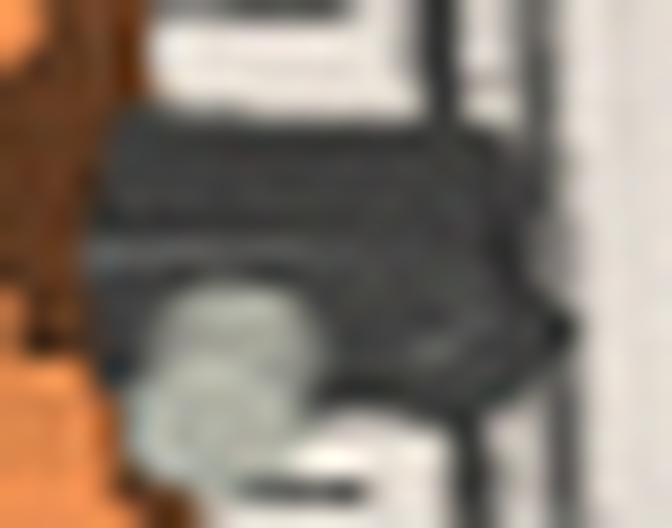

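```bash
python3 - <<'E'
from h import *
Bb=(506,-71.5,-.063)
from plan import ex,ey,RT
import plan
plan.B=Bb
def onn(view,u,v,n):
    o,d=ray(view,u,v); N=-ex; p0=plan.P(0,n,0)
    X=o+d*((p0-o)@N)/(d@N); dd=X-np.array([Bb[0],Bb[1],0]);c,s=np.cos(Bb[2]),np.sin(Bb[2]);x=c*dd[0]+s*dd[1];y=-s*dd[0]+c*dd[1];z=dd[2]-60
    return round(x*S+z*Cc,1),round(y,1)
cs=lambda a,b:(238+a/24-.5,162+b/24-.5); ct=lambda a,b:(195+a/24-.5,172+b/24-.5)
for nm,v,p,ns in [("back upper L","top",ct(120,110),(7.7,)),("back upper mid","top",ct(300,120),(7.7,)),("back upper R","top",ct(500,130),(7.7,)),
 ("tick120 ","top",ct(300,492),(7.7,)),("tick 180","top",ct(260,5),(7.7,)),("tick180","side",cs(70,240),(7.7,)),
 ("front upR","top",ct(505,247),(19,21.7,24)),("front loR","top",ct(472,410),(19,21.7,24)),("tip","top",ct(575,330),(7.7,14.7,19,21.7,24)),("front upL","top",ct(95,247),(19,21.7,24)),
 ("back upL","side",cs(120,425),(0,3,7.7)),("back loL","side",cs(235,550),(0,3,7.7)),("backup","side",cs(195,265),(7.7,)),("front upL","side",cs(240,362),(19,21.7,24)),("front loL","side",cs(345,470),(19,21.7,24)),("back upR","side",cs(345,150),(7.7,)),("front upR","side",cs(415,185),(19,21.7,24))]:
    print(nm,v,[(n,)+onn(v,*p,n) for n in ns])
E
```

```text
back upper L top [(7.7, np.float64(167.7), np.float64(227.1))]
back upper mid top [(7.7, np.float64(167.2), np.float64(211.5))]
back upper R top [(7.7, np.float64(166.9), np.float64(194.1))]
tick120  top [(7.7, np.float64(121.0), np.float64(214.9))]
tick 180 top [(7.7, np.float64(180.7), np.float64(213.9))]
tick180 side [(7.7, np.float64(181.1), np.float64(212.8))]
front upR top [(19, np.float64(163.8), np.float64(192.6)), (21.7, np.float64(166.5), np.float64(192.1)), (24, np.float64(168.7), np.float64(191.8))]
front loR top [(19, np.float64(143.7), np.float64(196.7)), (21.7, np.float64(146.4), np.float64(196.2)), (24, np.float64(148.8), np.float64(195.8))]
tip top [(7.7, np.float64(142.7), np.float64(188.9)), (14.7, np.float64(149.7), np.float64(187.8)), (19, np.float64(154.0), np.float64(187.1)), (21.7, np.float64(156.7), np.float64(186.7)), (24, np.float64(159.0), np.float64(186.3))]
front upL top [(19, np.float64(162.1), np.float64(228.2)), (21.7, np.float64(164.7), np.float64(227.6)), (24, np.float64(167.0), np.float64(227.1))]
back upL side [(0, np.float64(164.2), np.float64(216.5)), (3, np.float64(165.8), np.float64(221.4)), (7.7, np.float64(168.3), np.float64(229.1))]
back loL side [(0, np.float64(147.3), np.float64(216.7)), (3, np.float64(149.0), np.float64(221.6)), (7.7, np.float64(151.7), np.float64(229.3))]
backup side [(7.7, np.float64(167.7), np.float64(198.8))]
front upL side [(19, np.float64(165.3), np.float64(224.0)), (21.7, np.float64(166.8), np.float64(228.6)), (24, np.float64(168.1), np.float64(232.5))]
front loL side [(19, np.float64(150.3), np.float64(223.3)), (21.7, np.float64(152.0), np.float64(227.9)), (24, np.float64(153.3), np.float64(231.8))]
back upR side [(7.7, np.float64(157.1), np.float64(161.4))]
front upR side [(19, np.float64(154.6), np.float64(175.9)), (21.7, np.float64(156.2), np.float64(180.8)), (24, np.float64(157.5), np.float64(185.0))]
```

```bash
python3 -m crank '[[[0,0,0.7,0,0,0,0],[0,0,1,0,0,0,0],[0,0,1,0,0,0,0],[0,0,0.8,0,0,0,0],[0,0,0.5,0,0,0,0],[0,0,0,0,0,0,0],[0,0,0,0,0,0,0],[0,0,0,0,0,0,0]]]' >/dev/null; python3 st.py; python3 - <<'E'
import ov
from ov import *
for n in C: cv2.imwrite(f"pics/{n}5.png",imaging.grab_frame(n)[:,:,::-1])
ov.B=(506,-71,-.063)
run('f6',156,7.7,21.7,192,228,156,9,a=(("side","pics/side5.png",225,135,60,65,7),("top","pics/top5.png",195,155,50,65,7)))
crop("pics/side5.png","pics/s5x.png",235,150,50,45,12)
crop("pics/top5.png","pics/t5x.png",195,165,60,45,12)
E
```

```text
9.1667 [594.7 -75.6 174.3] s,n,y [144.7   5.4  -0. ] F lip [-0.65 -1.49 -2.56] w -0.1 q [-0.34 -0.1  -0.91 -0.1   0.21 -0.18]
rot err [-0.001  0.003  0.001]
```

View pics/f6.png

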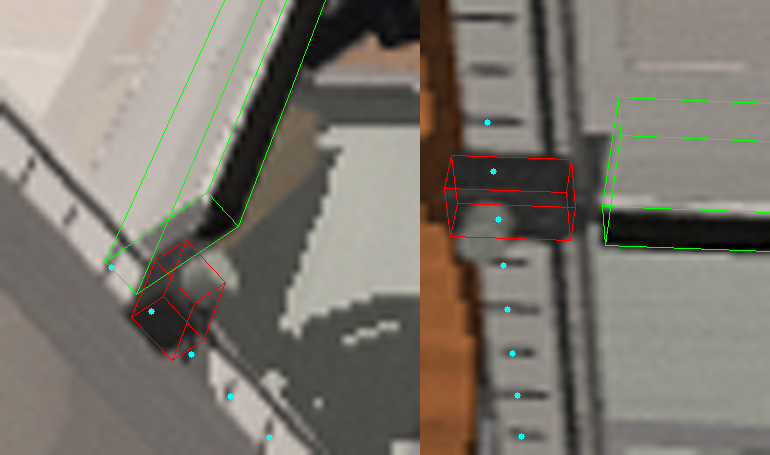

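View pics/s5x.png

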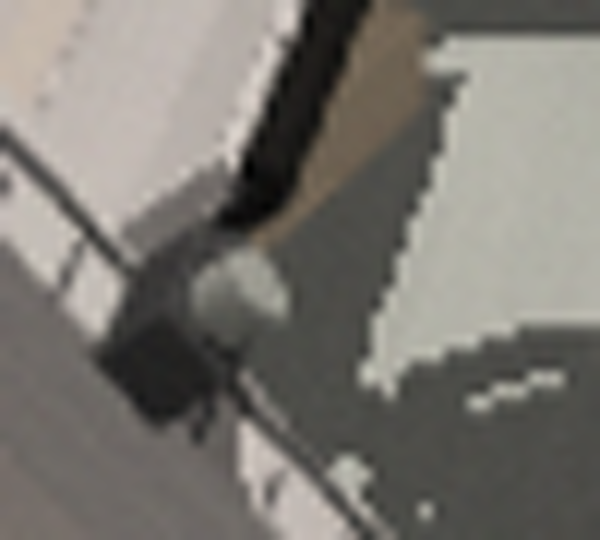

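View pics/t5x.png

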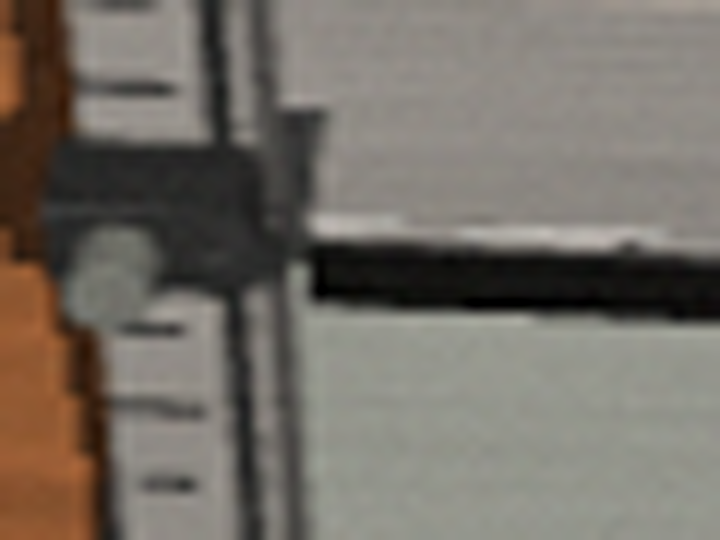

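```bash
python3 -m crank '[[[0,0,-0.7,0,0,0,0],[0,0,-1.5,0,0,0,0],[0,0,-3,0,0,0,0],[0,0,-4,0,0,0,0],[0,0,-4,0,0,0,0],[-5,0,0,0,0,0,0],[-12,0,0,0,0,0,0],[-15,0,0,0,0,0,0],[-20,0,0,0,0,0,0],[-20,0,0,0,0,0,0],[-20,0,0,0,0,0,0],[-15,0,0,0,0,0,0],[-8,0,0,0,0,0,0],[0,0,0,0,0,0,0],[0,0,0,0,0,0,0],[0,0,0,0,0,0,0]]]' >/dev/null; python3 st.py; python3 - <<'E'
import ov
from ov import *
for n in C: cv2.imwrite(f"pics/{n}6.png",imaging.grab_frame(n)[:,:,::-1])
ov.B=(506,-71,-.063)
run('f7',156,7.7,21.7,192,228,156,9,a=(("side","pics/side6.png",225,135,60,65,7),("top","pics/top6.png",195,155,50,65,7)))
cv2.imwrite("pics/both6.png",cv2.resize(np.hstack([cv2.imread("pics/side6.png"),cv2.imread("pics/top6.png")]),(800,300),interpolation=cv2.INTER_AREA))
E
```

```text
10.6 [498.  -69.3 237.4] s,n,y [130.7 120.2   0.2] F lip [ 0.34 -0.12  0.21] w -0.3 q [-0.43 -0.44 -0.97  0.2   0.28 -0.24]
rot err [-0.001  0.002  0.001]
```

View pics/f7.png

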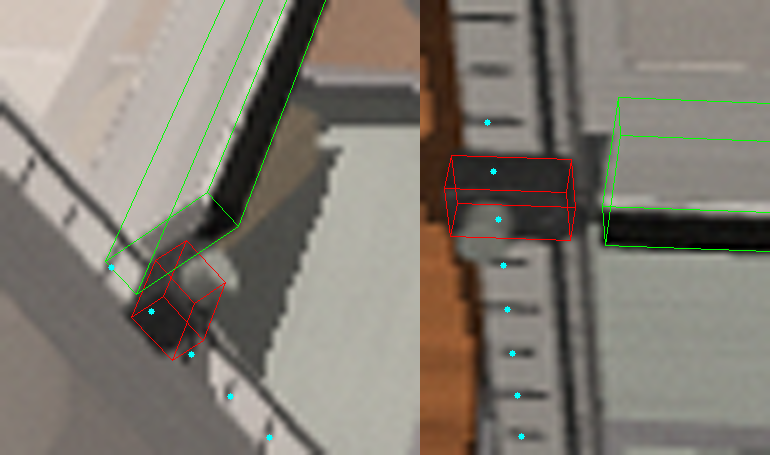

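View pics/both6.png

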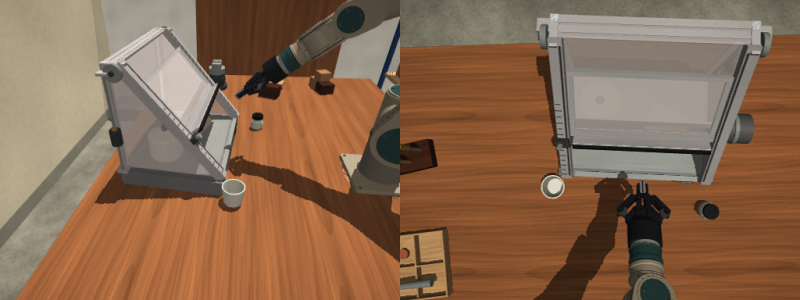

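```bash
python3 -c "
from workcell import workorder
print(workorder.sign_off())"
```

```text
the job is handed in; nothing more can be done
None
```

I pushed the sash up about 78 mm with the closed fingertips flat under the middle of the lip. I then lowered the fingers clear, backed the hand off and handed the job in at about 10.7 s on the robot's clock.

**Height:** In the last pictures, taken after the hand was away, the underside of the lip is about 156 mm up the slope. The pointer tip is also at about 156 mm, to within roughly 1.5 mm. The lip did not move when I let go.

**Forces:** Readings between moves showed about 2 to 2.5 N while pushing and near 0 N once clear. I did not grip the lip or touch the pane.

**Surroundings:** The cup, jar and pointer look undisturbed in the last pictures. I did not measure the pot and brick again.

**What did not go to plan or agree:**
- **Approach:** The first approach ran into the range limit of joint 3. I came in about 10 degrees steeper and levelled the fingers under the lip before pushing.
- **Lip height:** Before the last nudge the two cameras differed by about 2 mm on the lip (151 and 153 mm), and I used the middle.
- **Pointer tip:** The side camera cannot see the tip, so its height comes from the top view and the shape of the clamp. One clamp edge in the side view did not fit the simple box shape I assumed.

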